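# Load the bench carousel and set its transport lock

## Task

The bottle carousel is about to be carried to the next bench. Stand the dropper bottle with the green label upright in the middle of the green ring on its free turntable, gently and without making the turntable swing round, and let go. Then slide the red lock grip fully in to its end stop, so that the bolt holds the turntable and the wire fork keeps the bottle in; leave the cup and all other bottles as they stand.

Things in the scene. Friction and masses are not known exactly. Their poses are not given: they have to be found in the camera images.
- green_bottle: Loose white dropper bottle, green label, black cap with thin spout, 0.05 to 0.12 kg, standing on the table; one of three loose things there that may have changed places. Round body 39 mm in diameter up to 73 mm of its height, cap 21 mm in diameter to 83 mm, spout 10 mm in diameter to 95 mm. Origin: middle of its underside; z up along it.
- green_mark (a point): Middle of the flat printed green ring (48 mm inside, 58 mm outside diameter) on the turntable's deck: the bottle's place. 32 mm above the table, 112 mm from the turning axis, on the lock's side; turns with the turntable.
- carousel: Two-tier grey bottle carousel, black foot fixed to the table. Origin: on the table, on the turning axis; z up; its -x axis points from the axis outward through the green ring and along the lock track, roughly to the robot. Deck: disc 330 mm in diameter, top at 32 mm. Lock track: 174 to 265 mm from the axis along -x, 56 mm wide, rails to 48 mm above the table.
- upper_tier (a point): On the turning axis, on the underside of the upper tray, 147 mm above the table. Tray 210 mm in diameter, rim top at 174 mm, carrying ring on the post to 358 mm. A gripper held upright at the green ring hits the tray: hold the bottle low (about 40 mm above its foot), lean the gripper about 30 degrees outward (towards the carousel's -x) and bring the bottle in from that side.
- lock_grip (a point): Middle of the upright red grip tab of the lock slide, 62 mm above the table. Tab: 14 mm thick across the track, 26 mm along it, free from 47 to 78 mm above the table; 225.5 mm from the turning axis when the lock is out. Ahead of it the slide carries a steel wire fork (6 mm wire, 64 mm above the table, 55 mm wide), its middle 50 mm nearer to the axis.
- lock (a joint): Travel of the lock slide in m along the carousel's +x axis, straight towards the turning axis: 0 fully out, 0.035 fully in at its end stop (starts at 0 to 0.005). About 2 N of friction; stays where it is left. Its round-nosed bolt, 22 mm wide, enters between the two pins and draws the turntable straight if that is up to 2 degrees off; much further off, it hits a pin.
- turntable (a joint): Angle of the turntable in rad, positive anticlockwise from above, 0 when its two pins stand square to the bolt (starts within 0.02). It runs on ball bearings: a sideways push of 0.2 N on the deck turns it. The steel pins, 8 mm thick, 16 mm high, 26 mm apart, stand on the deck 156 mm from the axis either side of the line through the ring.
- amber_bottle: Loose white bottle with a tan cap, 38 mm in diameter, 84 mm high, on the turntable's deck in the bay next to the green ring on the carousel's -y side, 132 mm from it. To be left alone. Origin: middle of its underside.
- white_bottle: Loose white bottle with a white cap, 37 mm in diameter, 78 mm high, on the turntable's deck in the bay next to the green ring on the carousel's +y side, 132 mm from it. To be left alone. Origin: middle of its underside.
- pink_bottle: Loose white dropper bottle with a pink foot, 36 mm in diameter, 85 mm high, on the table. To be left alone. Origin: middle of its underside.
- rinse_cup: Loose open white cup, 61 mm in diameter, 48 mm high, on the table. To be left alone. Origin: middle of its underside.

How it is judged (in metres and radians):
On the way, in this order (a step that is already met when the one before it is completed fails the run):
1. the green-label bottle stands released, upright and within 10 mm of the middle of the green ring, the lock still out (horizontal distance between green_bottle and green_mark below 0.01 m and z of green_bottle in the frame of green_mark below 0.004 m and angle between green_bottle's own z axis and vertical below 0.1 rad and contact force between the fingers and green_bottle below 0.05 N and value of joint lock below 0.02 m), for 0.3 s.
2. the lock is slid in to its end stop (value of joint lock above 0.0325 m), for 0.2 s.
At the end, for the whole second after the job is handed in: The green-label bottle stands still and upright (within 5 degrees) on the deck within 10 mm of the middle of the green ring, the lock is within 2.5 mm of its inner end stop, the turntable is within 0.03 rad of straight and the ring within 12 mm of where it was (horizontal distance between green_bottle and green_mark below 0.01 m and z of green_bottle in the frame of green_mark below 0.004 m and angle between green_bottle's own z axis and vertical below 0.1 rad and linear speed of green_bottle below 0.02 m/s and value of joint lock above 0.0325 m and value of joint turntable between -0.03 and 0.03 rad and distance of green_mark from where it was at the start of the episode below 0.012 m); the robot touches nothing.
It fails at once if the turntable swings so far that the green ring's middle is more than 15 mm (about 8 degrees) from where it stood (distance of green_mark from where it was at the start of the episode above 0.015 m).
It fails at once if the green-label bottle is slammed or pressed on the carousel with more than 35 N (contact force between green_bottle and carousel above 35 N).
It fails at once if the tan-capped or white-capped bottle on the carousel is tipped by more than 15 degrees or pushed more than 30 mm (angle between any of amber_bottle, white_bottle's own z axis and vertical above 0.26 rad or distance of any of amber_bottle, white_bottle from where it was at the start of the episode above 0.03 m).
It fails at once if the pink bottle or the cup is tipped by more than 15 degrees or pushed more than 30 mm (angle between any of pink_bottle, rinse_cup's own z axis and vertical above 0.26 rad or distance of any of pink_bottle, rinse_cup from where it was at the start of the episode above 0.03 m).
It also fails if it takes over 48 s, if anything falls off the work surface, if the arm or the gripper's body presses on something with over 40 N, if the wrist force passes 120 N, or if a joint passes its speed limit or range.

## Robot

A 6-joint arm with a two-finger parallel gripper is mounted at the origin on a cart in front of the work surface, level with it; the furniture and walls round the work are solid. World frame = base frame: x ahead of the robot, y to its left, z up, the work surface at z = 0. Lengths are in m, angles in degrees, forces in N, time in s.
With the tool pointing down it reaches from about 0.375 to 0.9 m from the base axis. Payload 3.1 kg.
Tool frame: the origin (TCP) lies midway between the tips of the shut fingers; the grasp point (between the pads) lies 19 mm behind it; z points along the fingers, y is the line along which they close (so a half turn about z gives the same grasp; the last joint's range is limited). The gripper opens to 87 mm and grips with 3 to 60 N. Pads are 19 mm wide; open, the fingers measure 117 mm over their backs; the gripper's body (75 mm by 190 mm) begins 51 mm behind the grasp point.
Start: joints at [65.919, 30.224, 82.088, -0, 67.689, -10.227], TCP at [0.15, 0.607, 0.223] pointing down, gripper open.
Joint ranges: [-176.69, 176.69], [-43.24, 126.21], [12.49, 139.97], [-82, 262], [0, 151.66], [-163.58, 163.58]. Speed limits (degrees/s): [159.86, 159.86, 180, 180, 180, 180].

## Interface

Orientations are given as a 3x3 rotation matrix whose columns are the frame's x, y, z axes.
In Python, from rig import bot, imaging, hand_in gives the robot as it stands (bot), with the cameras (imaging) and the job as plain functions.
- The arm moves only by the shell command python3 steer.py 'ROWS'. ROWS is rows parted by semicolons, their numbers by spaces, 1 to 20 of them, each of 7 numbers: dx, dy, dz in m, then a rotation vector rx, ry, rz in degrees, then the opening from 0.0 (shut) to 1.0 (fully open); each row is the pose to reach, as a shift and turn from the pose commanded when the command began, along the tool's axes at that moment; what a row does not reach only later rows make up. A row lasts 1/10 s, in which the tool goes at most 0.05 m and 8.59 degrees, less where a joint would pass 70% of its speed; a pose out of reach is approached as far as the arm can. The fingers move at their own pace and stop on an object; the grip force is fixed at half the most. Time passes only in rows, so rows that do not move let the fingers close. It prints the time, the measured TCP pose, the force, the opening and the grip force at its end.
- bot.read_state(): the state, without advancing time (a new reading comes with each control period).
- imaging.capture(name): name is "scene" or "side" or "wrist"; returns a dict with "color" (420x560x3 uint8, red, green, blue), "K" (3x3 intrinsics, pixels), "D" ([k1, k2, p1, p2, k3] as OpenCV has them; the pictures are not rectified), "view" (4x4, takes a point from world to camera coordinates); the wrist camera has in their place "mount" (4x4, takes a point from camera to tool coordinates, whose origin is the TCP and whose axes are the flange's). Camera axes: x right, y up, looking along -z (the intrinsics and any distortion apply to the point x, -y, -z); pixel columns grow to the right and rows downward; lengths in m; the calibration is good to about 2 mm. A picture is of the moment at which its call begins: read the wrist's pose just before it. There is no depth.
- hand_in(): hands the job in; it is judged then, once.
The state is a dict: "time_s": time; "joint_positions": joint angles; "qvel": joint speeds; "tau": joint torques, N m; "position": TCP position; "tcp_rot": TCP orientation; "force": force on the tool from outside, world axes, zero at the start; "moment": the same for the moment, N m; "opening": opening from 0.0 (shut) to 1.0 (fully open); "grasp_force": force on a finger pad.
Only numpy, scipy, OpenCV 4.12 (cv2) and the standard library are available. Lean on these libraries where they do the work, as an engineer would, in place of code of your own. Each camera call takes 0.05 s, during which the arm holds its last target. There are 200 camera calls.

## Working session

There is one attempt and no reset: what is moved stays moved. The work goes in short steps, Python scripts to look and compute and a shell command to move; the robot and the scene stay as the last step left them, time stands still between calls to the robot, and variables do not carry over. Pictures are saved under pics/ and viewed, at most 11 in all, crops included, and the job is handed in when it is done.

```bash
ls; mkdir -p pics
python3 - <<'E'
from rig import bot, imaging, hand_in
import cv2
s=bot.read_state(); print(s['time_s'],s['position'],s['tcp_rot'],s['opening'])
for n in ("scene","side","wrist"):
    c=imaging.capture(n); cv2.imwrite(f"pics/{n}0.png",c["color"][:,:,::-1]); print(n,c["K"],c["D"],c.get("view",c.get("mount")))
E
```

```text
pics
rig.py
steer.py
0.0 [0.14932339 0.60614826 0.22156108] [[-9.70906212e-01  2.39458421e-01 -8.90380527e-04]
 [ 2.39459759e-01  9.70904268e-01 -1.98166938e-03]
 [ 3.89946832e-04 -2.13722542e-03 -9.99997640e-01]] 0.9986515231553018
scene [[537.76759821   0.         281.23804064]
 [  0.         537.76759821 212.63751654]
 [  0.           0.           1.        ]] [-0.16176535  0.          0.          0.          0.        ] [[ 0.49682943 -0.86756129  0.02231429 -0.23623313]
 [ 0.5141801   0.31497611  0.79775239 -0.41179338]
 [-0.69912756 -0.3848733   0.60257216 -0.86368184]
 [ 0.          0.          0.          1.        ]]
side [[428.70648618   0.         281.81006378]
 [  0.         428.70648618 211.56093927]
 [  0.           0.           1.        ]] [-0.06789932  0.          0.          0.          0.        ] [[-9.90987516e-01 -1.33954250e-01 -4.24126463e-05  5.65756323e-01]
 [ 1.09290106e-01 -8.08706283e-01  5.77970432e-01 -7.75773565e-02]
 [-7.74558954e-02  5.72756848e-01  8.16057705e-01 -1.10227037e+00]
 [ 0.00000000e+00  0.00000000e+00  0.00000000e+00  1.00000000e+00]]
wrist [[322.07168087   0.         275.78851677]
 [  0.         322.07168087 213.57614905]
 [  0.           0.           1.        ]] [0.00451512 0.         0.         0.         0.        ] [[-5.30370612e-04  9.59598670e-01  2.81371838e-01  7.51509922e-02]
 [ 9.99999669e-01  3.35178962e-04  7.41840945e-04 -2.85472111e-04]
 [ 6.17559663e-04  2.81372138e-01 -9.59598530e-01 -1.61201390e-01]
 [ 0.00000000e+00  0.00000000e+00  0.00000000e+00  1.00000000e+00]]
```

View pics/scene0.png

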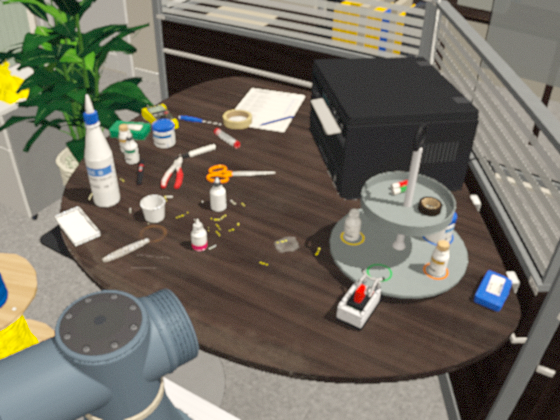

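View pics/side0.png

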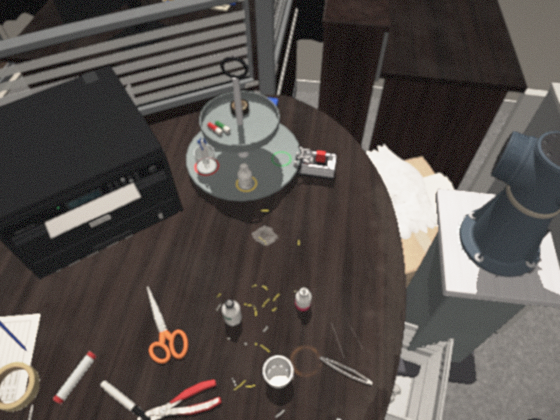

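The scene view shows a white bottle with a dark cap at about (218,195), the pink-foot bottle at (199,237), the cup at (153,208), the ring at (378,272) and the red grip at (360,292). The side view shows the same bottle at (232,313), pink at (304,299), the ring at (285,158) and the grip at (320,157). I'll zoom in on these.

```bash
cat > h.py <<'E'
import numpy as np, cv2
from rig import bot, imaging, hand_in
def cam(n):
    s=bot.read_state(); c=imaging.capture(n)
    if "view" in c: V=np.array(c["view"])
    else:
        T=np.eye(4); T[:3,:3]=s['tcp_rot']; T[:3,3]=s['position']; V=np.linalg.inv(T@np.array(c["mount"]))
    c["V"]=V; c["K"]=np.array(c["K"]); c["D"]=np.array(c["D"]); return c
def ray(c,p):
    u=cv2.undistortPoints(np.array([[p]],float),c["K"],c["D"])[0,0]
    R=c["V"][:3,:3]; o=-R.T@c["V"][:3,3]; d=R.T@np.array([u[0],-u[1],-1]); return o,d/np.linalg.norm(d)
def plane(c,p,z):
    o,d=ray(c,p); return o+d*(z-o[2])/d[2]
def tri(c1,p1,c2,p2):
    A=np.zeros((3,3));b=np.zeros(3); 
    rs=[ray(c1,p1),ray(c2,p2)]
    for o,d in rs: P=np.eye(3)-np.outer(d,d);A+=P;b+=P@o
    x=np.linalg.solve(A,b); return x,[np.linalg.norm((np.eye(3)-np.outer(d,d))@(x-o))*1000 for o,d in rs]
def proj(c,X):
    x=c["V"][:3,:3]@np.array(X,float)+c["V"][:3,3]; x=x*[1,-1,-1]
    return cv2.projectPoints(x[None],np.zeros(3),np.zeros(3),c["K"],c["D"])[0][0,0]
def blobs(c,lo,hi,roi,amin=8):
    h=cv2.cvtColor(c["color"],cv2.COLOR_RGB2HSV); m=cv2.inRange(h,np.array(lo),np.array(hi))
    x0,y0,x1,y1=roi; k=np.zeros_like(m);k[y0:y1,x0:x1]=m[y0:y1,x0:x1]
    n,l,st,ce=cv2.connectedComponentsWithStats(k); return k,[(st[i],ce[i]) for i in range(1,n) if st[i,4]>=amin]
E
python3 - <<'E'
import cv2,numpy as np
a=cv2.imread('pics/scene0.png');b=cv2.imread('pics/side0.png')
r=lambda im,x,y,w,h:cv2.resize(im[y:y+h,x:x+w],(400,300),interpolation=cv2.INTER_CUBIC)
cv2.imwrite('pics/z0.png',np.vstack([np.hstack([r(a,140,170,112,84),r(a,325,195,150,135*0+112)]),np.hstack([r(b,210,270,112,84),r(b,240,115,112,84)])]))
E
```

```text
(no output)
```

View pics/z0.png

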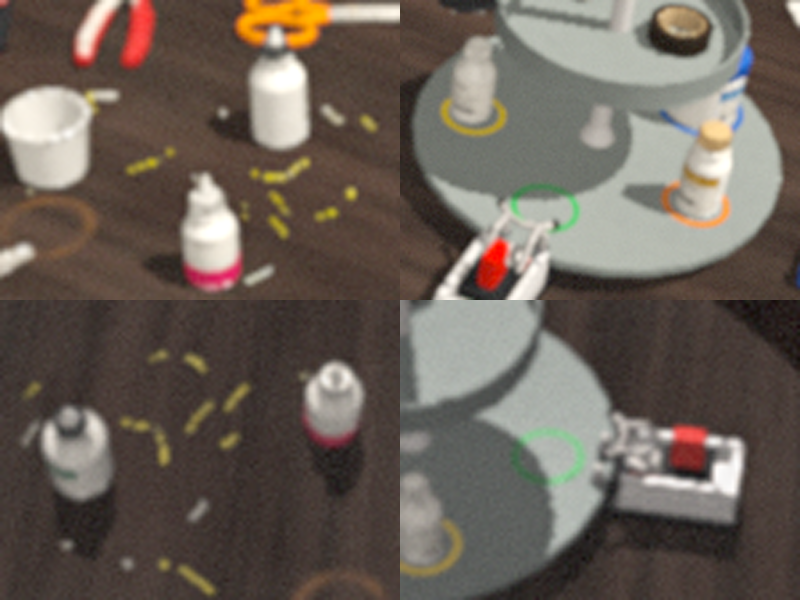

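The green-label bottle has the dark cap: scene (218,195), side (232,313). The ring and the grip show clearly in both views, and the lock is out. Next I'll measure them.

```bash
cat > m.py <<'E'
from h import *
a=cam("scene");b=cam("side")
def ell(c,roi):
    k,_=blobs(c,(50,60,60),(85,255,255),roi,1); p=cv2.findNonZero(k); e=cv2.fitEllipse(cv2.convexHull(p)); print("ring ell",e,len(p)); return np.array(e[0])
ra=ell(a,(345,250,410,295)); rb=ell(b,(265,140,305,185))
print("ring",plane(a,ra,.032),plane(b,rb,.032),tri(a,ra,b,rb))
def big(c,lo,hi,roi):
    k,l=blobs(c,lo,hi,roi); l=max(l,key=lambda q:q[0][4]); return l
for nm,lo,hi,r1,r2 in [("red",(0,150,90),(8,255,255),(335,275,385,315),(305,140,340,170)),
                ("bottle",(0,0,110),(179,70,255),(205,182,232,218),(220,300,246,332)),
                ("pink",(0,0,110),(179,70,255),(185,215,212,245),(290,285,316,308)),
                ("cup",(0,0,110),(179,70,255),(138,194,168,225),(260,353,296,392)),
                ("ambcap",(8,60,100),(20,200,255),(430,235,455,255),(190,130,225,150))]:
    try:
        A=big(a,lo,hi,r1);B=big(b,lo,hi,r2); print(nm,A[0],B[0],tri(a,A[1],b,B[1]))
    except Exception as e: print(nm,e)
E
python3 m.py
```

```text
ring ell ((379.1580810546875, 271.9755859375), (17.274024963378906, 26.22968101501465), 103.26811218261719) 103
ring ell ((281.00750732421875, 158.48812866210938), (15.096587181091309, 20.07607078552246), 89.87743377685547) 81
ring [ 0.60246785 -0.17946911  0.032     ] [ 0.59756435 -0.18011422  0.032     ] (array([ 0.59831864, -0.17956115,  0.03422506]), [np.float64(1.4311992268251974), np.float64(1.4311992268251277)])
red [354 284  11  19 150] [316 150  10  12  85] (array([ 0.48644838, -0.17758419,  0.06321462]), [np.float64(0.4993882863441474), np.float64(0.49938828634414395)])
bottle [209 184  18  29 419] [221 300  20  26 341] (array([0.64675349, 0.29231121, 0.03074903]), [np.float64(1.7235560422432448), np.float64(1.7235560422432876)])
pink [191 218  17  27 346] [294 287  18  21 284] (array([0.49163937, 0.23986605, 0.04345942]), [np.float64(1.9533891723512533), np.float64(1.9533891723512742)])
cup [139 194  27  30 628] [262 355  33  33 841] (array([0.52415174, 0.40765322, 0.0336992 ]), [np.float64(0.17417138086448808), np.float64(0.17417138086459366)])
ambcap max() iterable argument is empty
```

```bash
cat >> h.py <<'E'
from scipy.spatial.transform import Rotation as Ro
def Rt(lean,az):   # tool z leans along heading az, tool x points back
    l,a=np.radians([lean,az]); z=np.array([np.sin(l)*np.cos(a),np.sin(l)*np.sin(a),-np.cos(l)])
    y=np.array([-np.sin(a),np.cos(a),0]); return np.c_[np.cross(y,z),y,z]
def delta(pos,R):
    s=bot.read_state(); R0=np.array(s['tcp_rot']); 
    return np.round(R0.T@(np.array(pos)-s['position']),4),np.round(Ro.from_matrix(R0.T@R).as_rotvec(degrees=True),2)
E
python3 - <<'E'
from h import *
a=cam("scene");b=cam("side")
print("fork",plane(a,(362.5,271.5),.064),plane(a,(383,279),.064),plane(b,(299.4,148.6),.064),plane(b,(296,164),.064))
print("tall",plane(a,(104,203),0),tri(a,(88,98),b,(0,0))[0])
for z in (.15,.2,.25): print(plane(a,(88,98),z))
R=Rt(35,-1); G=np.array([.647,.292,.040])
T=G+.019*R[:,2]; print("grasp tcp",T,"pre",T-.12*R[:,2],delta(T-.12*R[:,2],R))
s=bot.read_state();print(s['time_s'])
E
```

```text
fork [ 0.55118208 -0.15649482  0.064     ] [ 0.55214375 -0.20362011  0.064     ] [ 0.54735282 -0.19526343  0.064     ] [ 0.55021964 -0.13660422  0.064     ]
tall [0.50234364 0.57046948 0.        ] [0.53650504 0.4244437  0.60611053]
[0.74085048 0.84627318 0.15      ]
[0.66874351 0.75724286 0.2       ]
[0.59663654 0.66821254 0.25      ]
grasp tcp [0.65789629 0.2918098  0.02443611] pre [0.5890776  0.29301104 0.12273436] (array([-0.5018, -0.1992,  0.0996]), array([ -3.95, -34.86, -12.44]))
0.35
```

```bash
python3 steer.py '-0.22 -0.137 0 0 0 -5 1;-0.22 -0.137 0 0 0 -5 1;-0.22 -0.137 0 0 0 -5 1;-0.22 -0.137 0 0 0 -5 1;-0.22 -0.137 0 0 0 -5 1;-0.502 -0.199 0.1 -3.95 -34.9 -12.4 1;-0.502 -0.199 0.1 -3.95 -34.9 -12.4 1;-0.502 -0.199 0.1 -3.95 -34.9 -12.4 1;-0.502 -0.199 0.1 -3.95 -34.9 -12.4 1;-0.502 -0.199 0.1 -3.95 -34.9 -12.4 1;-0.502 -0.199 0.1 -3.95 -34.9 -12.4 1;-0.502 -0.199 0.1 -3.95 -34.9 -12.4 1;-0.502 -0.199 0.1 -3.95 -34.9 -12.4 1;-0.502 -0.199 0.1 -3.95 -34.9 -12.4 1;-0.502 -0.199 0.1 -3.95 -34.9 -12.4 1'
python3 - <<'E'
from h import *
c=cam("wrist"); R=Rt(35,-1); im=c["color"][:,:,::-1].copy()
for z in (0,.073): 
    p=proj(c,[.647,.292,z]); print(p); cv2.circle(im,tuple(int(v) for v in p),4,(255,0,255),1)
cv2.imwrite("pics/w1.png",im); G=np.array([.647,.292,.040]); print(delta(G+.019*R[:,2],R))
E
```

```text
time_s: 1.85
position: [0.5887, 0.2936, 0.1226]
tcp_rot: [[-0.819, 0.018, 0.574], [0.015, 1.0, -0.01], [-0.574, 0.001, -0.819]]
force: [0.3, -0.3, -0.1]
opening: 1.003
grasp_force: 0.0
[276.17474029 179.6603973 ]
[276.26857904 246.48367927]
(array([-0.0004, -0.0012,  0.1206]), array([ 0.05,  0.04, -0.01]))
```

View pics/w1.png

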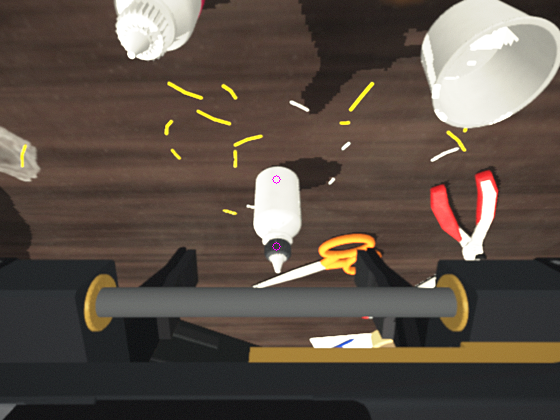

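The wrist view shows the bottle between the fingers, with its foot at about (277,180) and its cap at (277,248). Both match the prediction. The pink bottle and the cup are clear, so I'll grasp.

```bash
python3 - <<'E'
from h import *
c=cam("wrist"); k,l=blobs(c,(0,0,100),(179,60,255),(245,150,315,245)); print([(x[0],x[1]) for x in l if x[0][4]>200]); print(proj(c,[.6275,.292,0]))
E
python3 steer.py '0 -0.001 0.03 0 0 0 1;0 -0.001 0.06 0 0 0 1;0 -0.001 0.09 0 0 0 1;0 -0.001 0.11 0 0 0 1;0 -0.001 0.1205 0 0 0 1;0 -0.001 0.1205 0 0 0 1;0 -0.001 0.1205 0 0 0 0.6;0 -0.001 0.1205 0 0 0 0.45;0 -0.001 0.1205 0 0 0 0.3;0 -0.001 0.1205 0 0 0 0.3;0 -0.001 0.1205 0 0 0 0.3;0 -0.001 0.1205 0 0 0 0.3'
```

```text
[(array([ 246,  166,   56,   79, 3258], dtype=int32), array([276.10804174, 204.63044813]))]
[275.18042475 163.99759513]
time_s: 3.15
position: [0.6624, 0.294, 0.0283]
tcp_rot: [[-0.825, 0.02, 0.565], [0.015, 1.0, -0.013], [-0.565, -0.002, -0.825]]
force: [-0.1, -0.2, -0.1]
opening: 0.537
grasp_force: 0.0
```

```bash
python3 steer.py '0 0 0 0 0 0 0.3;0 0 0 0 0 0 0.3;0 0 0 0 0 0 0.3;0 0 0 0 0 0 0.3'; python3 -c "
from h import *
s=bot.read_state(); print(s['position'],s['joint_positions'],s['qvel'])"
```

```text
time_s: 3.55
position: [0.6624, 0.294, 0.0281]
tcp_rot: [[-0.825, 0.02, 0.565], [0.015, 1.0, -0.013], [-0.565, -0.002, -0.825]]
force: [-0.9, -0.1, 0.9]
opening: 0.443
grasp_force: 30.0
[0.66239279 0.29398525 0.02811347] [ 20.16210061  47.93528968  97.8345532  -81.94405355  12.0889482
   9.54411443] [ 0.07975648 -0.02710385 -0.01376973 -0.0227669   0.14478917  0.06619031]
```

Joint 4 is at its limit because the wrist is close to singular here, but the bottle is gripped. I'll lift straight up and check.

```bash
python3 steer.py '-0.011 0 -0.016 0 0 0 0.3;-0.028 0 -0.041 0 0 0 0.3;-0.045 0 -0.066 0 0 0 0.3;-0.062 0 -0.091 0 0 0 0.3;-0.079 0 -0.116 0 0 0 0.3;-0.09 0 -0.132 0 0 0 0.3;-0.09 0 -0.132 0 0 0 0.3;-0.09 0 -0.132 0 0 0 0.3'
python3 - <<'E'
from h import *
s=bot.read_state(); print(s['position'],s['joint_positions'])
for az in (-1,-8):
  R=Rt(35,az); print(delta([.53,-.18,.19],R),R)
a=cam("scene");b=cam("side")
k,l=blobs(a,(0,0,110),(179,70,255),(180,100,300,215));print([(x[0],x[1]) for x in l if x[0][4]>150])
m=lambda im,x,y:cv2.resize(im[y:y+150,x:x+133,::-1],(399,450))
cv2.imwrite("pics/g2.png",np.hstack([m(a["color"],160,90),m(b["color"],170,230)]))
E
```

```text
time_s: 4.35
position: [0.6614, 0.2941, 0.1872]
tcp_rot: [[-0.825, 0.021, 0.564], [0.015, 1.0, -0.014], [-0.564, -0.003, -0.826]]
force: [0.4, -0.0, -1.7]
opening: 0.442
grasp_force: 30.0
[0.66140501 0.29407426 0.1872359 ] [ 20.2114247   32.94266998  94.38217432 -31.5718889   23.40914766
 -42.73784466]
(array([ 0.0996, -0.4767, -0.0698]), array([-0.24, -0.65, -0.06])) [[-0.81902728  0.01745241  0.57348908]
 [ 0.01429617  0.9998477  -0.01001029]
 [-0.57357644  0.         -0.81915204]]
(array([ 0.0996, -0.4767, -0.0698]), array([ 3.75, -0.64,  5.7 ])) [[-0.81118011  0.1391731   0.56799443]
 [ 0.11400393  0.99026807 -0.07982641]
 [-0.57357644  0.         -0.81915204]]
[(array([180, 100,  22,  16, 239], dtype=int32), array([189.94979079, 106.75732218])), (array([ 235,  100,   65,   33, 1538], dtype=int32), array([269.88946684, 113.34330299])), (array([188, 141,  36,  20, 406], dtype=int32), array([208.12315271, 151.74137931])), (array([233, 170,  44,   7, 265], dtype=int32), array([253.0754717 , 172.72830189]))]
```

View pics/g2.png

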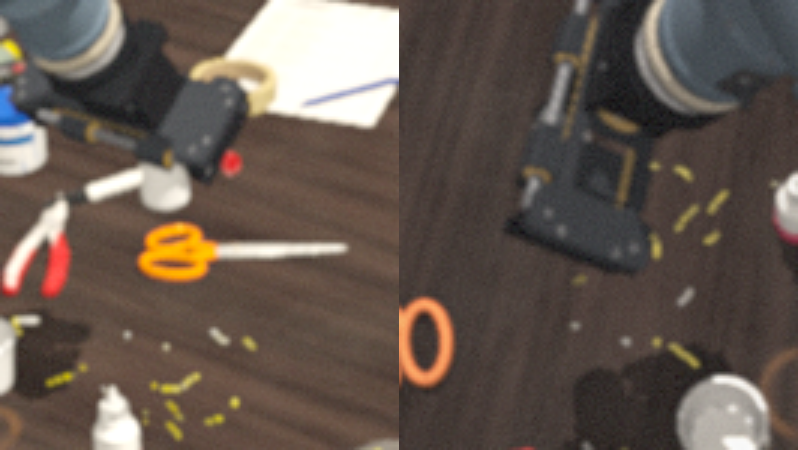

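The bottle hangs upright in the grip, with its foot visible at about (165,195) in the left crop. Next I'll carry it in front of the carousel.

```bash
python3 steer.py '0.003 -0.015 -0.002 0 0 0 0.3;0.01 -0.048 -0.007 0 -0.3 0 0.3;0.1 -0.477 -0.07 -0.2 -0.6 0 0.3;0.1 -0.477 -0.07 -0.2 -0.6 0 0.3;0.1 -0.477 -0.07 -0.2 -0.6 0 0.3;0.1 -0.477 -0.07 -0.2 -0.6 0 0.3;0.1 -0.477 -0.07 -0.2 -0.6 0 0.3;0.1 -0.477 -0.07 -0.2 -0.6 0 0.3;0.1 -0.477 -0.07 -0.2 -0.6 0 0.3;0.1 -0.477 -0.07 -0.2 -0.6 0 0.3;0.1 -0.477 -0.07 -0.2 -0.6 0 0.3;0.1 -0.477 -0.07 -0.2 -0.6 0 0.3;0.1 -0.477 -0.07 -0.2 -0.6 0 0.3;0.1 -0.477 -0.07 -0.2 -0.6 0 0.3'
python3 - <<'E'
from h import *
s=bot.read_state(); print(s['position'],s['joint_positions'])
c=cam("wrist"); cv2.imwrite("pics/w3.png",c["color"][:,:,::-1])
E
python3 m.py 2>&1 | head -4
```

```text
time_s: 5.85
position: [0.555, -0.1235, 0.2103]
tcp_rot: [[-0.837, 0.03, 0.546], [0.024, 1.0, -0.018], [-0.546, -0.002, -0.838]]
force: [1.3, 0.1, -1.1]
opening: 0.438
grasp_force: 30.0
[ 0.55496942 -0.12348628  0.2102759 ] [ -32.77031658   19.89542196  116.089125     48.85636902   21.8349323
 -163.53800571]
ring ell ((379.3027038574219, 271.73455810546875), (16.462480545043945, 26.578628540039062), 102.95903015136719) 103
ring ell ((280.9674072265625, 158.48800659179688), (15.088055610656738, 20.267284393310547), 89.8910140991211) 86
ring [ 0.6033748  -0.17945853  0.032     ] [ 0.59767814 -0.18009932  0.032     ] (array([ 0.59858057, -0.1795388 ,  0.03452562]), [np.float64(1.689787123705371), np.float64(1.689787123705306)])
red [353 284  12  20 151] [316 150  10  12  88] (array([ 0.48637999, -0.17742255,  0.06300364]), [np.float64(0.41091103420090913), np.float64(0.4109110342009013)])
```

View pics/w3.png

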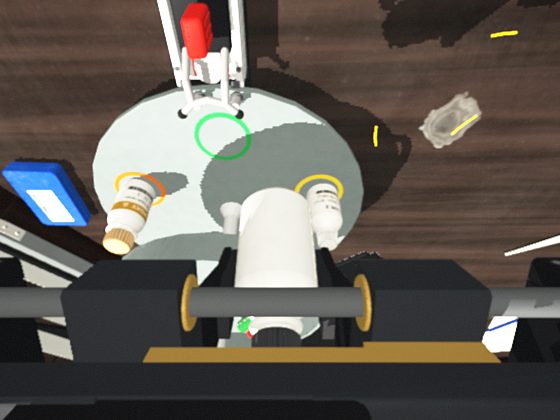

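The wrist view shows the ring at (222,136), the red grip at (197,30) and the held bottle. The turntable hasn't moved. Joint 6 has reached its limit, so I'll fit a kinematic model from the recorded poses and choose a lean heading that can be reached.

```bash
cat > kin.py <<'E'
from h import *
from scipy.optimize import least_squares
J=np.array([[65.919,30.224,82.088,0,67.689,-10.227],[20.16210061,47.93528968,97.8345532,-81.94405355,12.0889482,9.54411443],[20.2114247,32.94266998,94.38217432,-31.5718889,23.40914766,-42.73784466],[-32.77031658,19.89542196,116.089125,48.85636902,21.8349323,-163.53800571]])
P=np.array([[.15,.607,.223],[.66239279,.29398525,.02811347],[.66140501,.29407426,.1872359],[.55496942,-.12348628,.2102759]])
E=lambda s,q:Ro.from_euler(s,q,degrees=True)
def fk(q,p):
    h,a,L1,L2,d,Lt,e=p; B=E('z',q[0]); U=E('y',q[1]); F=E('y',q[1]+q[2])
    R=B*F*E('ZYZ',q[3:]) 
    pos=B.apply(np.array([a,d,h])+U.apply([0,0,L1])+F.apply([e,0,L2]))+R.apply([0,0,Lt])
    return pos,(R*E('z',0)).as_matrix()
p0=[.2,0,.4,.4,.1,.25,0]
best=least_squares(lambda p:np.r_[[fk(J[i],p)[0]-P[i] for i in range(4)]].ravel(),p0); KP=best.x
LIM=np.array([[-176.69,176.69],[-43.24,126.21],[12.49,139.97],[-82,262],[0,151.66],[-163.58,163.58]])
def ik(pos,R,q0):
    def f(q): x,r=fk(q,KP); return np.r_[(x-pos)*100,Ro.from_matrix(r.T@R).as_rotvec()*10]
    r=least_squares(f,np.clip(q0,LIM[:,0]+.1,LIM[:,1]-.1),bounds=(LIM[:,0],LIM[:,1]),x_scale=30); return r.x,np.abs(r.fun).max()
E
python3 - <<'E'
from kin import *
print(KP.round(4),(best.fun*1000).round(1))
for i in range(4): print(fk(J[i],KP)[1].round(3).tolist())
E
```

```text
[ 2.744e-01 -5.000e-04  5.881e-01  3.925e-01  1.109e-01  3.052e-01
  1.140e-01] [-0.2  0.  -0.1 -0.1 -0.  -0.1  0.1  0.   0.1 -0.1 -0.1  0. ]
[[-0.239, -0.971, -0.0], [-0.971, 0.239, -0.0], [0.0, 0.0, -1.0]]
[[-0.02, -0.825, 0.565], [-1.0, 0.015, -0.013], [0.002, -0.565, -0.825]]
[[-0.021, -0.825, 0.564], [-1.0, 0.015, -0.014], [0.003, -0.564, -0.826]]
[[-0.03, -0.837, 0.546], [-1.0, 0.024, -0.018], [0.002, -0.546, -0.838]]
```

```bash
sed -i "s/E('z',0)/E('z',90)/" kin.py
python3 - <<'E'
from kin import *
s=bot.read_state(); R=np.array(s['tcp_rot']); p=np.array(s['position'])
c=cam("wrist")
k,_=blobs(c,(50,60,60),(85,255,255),(185,105,260,165),1); e=cv2.fitEllipse(cv2.convexHull(cv2.findNonZero(k))); print("ring",e,plane(c,e[0],.032))
k,l=blobs(c,(0,150,90),(8,255,255),(175,0,220,60)); print("red",l,[plane(c,x[1],.07) for x in l])
# bottle axis vector in tool frame (upright at grasp), foot centre guess
Rg=Rt(34.4,-1.3); az=Rg.T@[0,0,1]; 
for bx in (.647,.650,.652):
    f=Rg.T@(np.array([bx,.294,0])-[.6624,.294,.0281])
    print(bx,f.round(4),"rim near px",proj(c,p+R@(f+Rg.T@[-.0195,0,0])),"left/right",proj(c,p+R@(f+Rg.T@[0,.0195,0])),proj(c,p+R@(f+Rg.T@[0,-.0195,0])))
for lean in (34.4,):
  for z in (-1.3,-6,-10,-15,-20):
    Rr=Rt(lean,z); f=Rg.T@(np.array([.649,.294,0])-[.6624,.294,.0281])
    for nm,foot in (("ring",[.600,-.18,.034]),("pre",[.584,-.18,.06]),("hi",[.584,-.18,.1]),("out",[.53,-.18,.13])):
        t=np.array(foot)-Rr@f; print(z,nm,t.round(3),*[np.round(v,1) for v in ik(t,Rr,[-30,30,110,30,25,-120])])
E
```

```text
ring ((225.30462646484375, 133.13372802734375), (47.16620635986328, 58.64797592163086), 107.36156463623047) [ 0.59828422 -0.17990225  0.032     ]
red [(array([ 183,    0,   33,   60, 1421], dtype=int32), array([199.49542576,  26.21111893]))] [array([ 0.48625372, -0.17558188,  0.07      ])]
0.647 [ 0.0286 -0.0003  0.0145] rim near px [275.90737311 182.8288666 ] left/right [311.46135088 206.83728986] [242.08240377 207.85365431]
0.65 [ 0.0261 -0.0003  0.0162] rim near px [276.03911732 186.88741062] left/right [311.13122193 210.26413509] [242.63073164 211.25430323]
0.652 [ 0.0245 -0.0002  0.0173] rim near px [276.12494374 189.53137374] left/right [310.91577216 212.50077563] [242.98862665 213.47402881]
-1.3 ring [ 0.613 -0.18   0.062] [ -31.8   39.6  106.6   48.4   15.2 -163.6] 1.5
-1.3 pre [ 0.597 -0.18   0.088] [ -33.    36.2  108.6   47.6   16.5 -163.6] 1.4
-1.3 hi [ 0.597 -0.18   0.128] [ -33.9   32.   109.1   47.3   19.3 -163.6] 1.0
-1.3 out [ 0.543 -0.18   0.158] [ -37.5   26.   114.3   44.5   21.4 -163.6] 1.1
-6 ring [ 0.613 -0.181  0.062] [ -31.    39.7  107.6   52.7   12.1 -163.6
[... 486 characters left out ...]
0.543 -0.182  0.158] [ -36.1   26.   116.5   52.4   15.1 -163.6] 0.7
-15 ring [ 0.613 -0.183  0.062] [ -29.2   39.9  109.    61.6    6.2 -163.6] 1.0
-15 pre [ 0.597 -0.183  0.088] [ -30.4   36.4  111.2   60.7    7.2 -163.6] 0.9
-15 hi [ 0.597 -0.183  0.128] [ -31.2   32.2  112.1   60.3    9.2 -163.6] 0.4
-15 out [ 0.543 -0.183  0.158] [ -35.    26.1  117.5   57.3   11.4 -163.6] 0.5
-20 ring [ 0.613 -0.184  0.062] [ -28.    40.   109.5   66.8    2.9 -163.6] 0.9
-20 pre [ 0.597 -0.184  0.088] [ -29.1   36.6  111.8   65.9    3.9 -163.6] 0.7
-20 hi [ 0.597 -0.184  0.128] [ -29.9   32.3  112.7   65.5    5.5 -163.6] 0.2
-20 out [ 0.543 -0.184  0.158] [ -33.6   26.3  118.3   62.4    7.6 -163.6] 0.3
```

```bash
cat >> kin.py <<'E'
def ikm(pos,R,n=25):
    rng=np.random.default_rng(0); best=None
    for i in range(n):
        q0=[np.degrees(np.arctan2(pos[1],pos[0]))-12,35,105,rng.uniform(-80,260),rng.uniform(2,60),rng.uniform(-160,160)]
        r=ik(pos,R,q0)
        if best is None or r[1]<best[1]: best=r
        if r[1]<1e-3: break
    return best
E
python3 - <<'E'
from kin import *
a=cam("scene"); print("clear thing",plane(a,(287,243),0),plane(a,(274,243),0))
Rg=Rt(34.4,-1.3); f=Rg.T@(np.array([.650,.294,0])-[.6624,.294,.0281]); Z=E('z',180).as_matrix()
def rep(nm,foot,az,fl,lean=34.4):
    Rr=Rt(lean,az); t=np.array(foot)-Rr@f
    q,r=ikm(t,Rr@Z if fl else Rr); print(nm,az,"flip" if fl else "same",q.round(0),round(r,2))
for az in (-15,-8,-1.3): 
  for nm,foot in (("ring",[.600,-.18,.034]),("hi",[.584,-.18,.1]),("out",[.53,-.18,.13])): rep(nm,foot,az,True)
for xy in ((.60,.10),(.52,.08),(.62,.2),(.65,.29)):
  for az in (-1.3,10):
    for fl in (False,True): rep(f"table{xy}",[*xy,.001],az,fl)
E
```

```text
clear thing [0.61644764 0.06442339 0.        ] [0.59986179 0.09169358 0.        ]
ring -15 flip [-31.  41. 113. 131.  12. -55.] 0.0
hi -15 flip [-32.  33. 114.  88.  10. -13.] 0.0
out -15 flip [-36.  27. 120.  85.  12. -13.] 0.0
ring -8 flip [-33.  41. 113. 112.  15. -45.] 0.0
hi -8 flip [-34.  33. 114.  81.  15. -13.] 0.0
out -8 flip [-39.  27. 119.  79.  17. -15.] 0.0
ring -1.3 flip [-35.  41. 112.  99.  19. -39.] 0.0
hi -1.3 flip [-37.  33. 113.  76.  20. -15.] 0.0
out -1.3 flip [-41.  27. 119.  73.  22. -17.] 0.0
table(0.6, 0.1) -1.3 same [ -1.  45. 116. 181.  15.  90.] 0.0
table(0.6, 0.1) -1.3 flip [ -1.  45. 116. 181.  15. -90.] 0.0
table(0.6, 0.1) 10 same [ -5.  45. 116. 150.  17. 107.] 0.0
table(0.6, 0.1) 10 flip [ -5.  45. 116. 150.  17. -73.] 0.0
table(0.52, 0.08) -1.3 same [ -4.  46. 128. 176.  28.  91.] 0.0
table(0.52, 0.08) -1.3 flip [ -4.  46. 128. 176.  28. -89.] 0.0
table(0.52, 0.08) 10 same [ -9.  46. 128. 157.  29.  94.] 0.0
table(0.52, 0.08) 10 flip [ -9.  46. 128. 157.  29. -86.] 0.0
table(0.62, 0.2) -1.3 same [ 11.  46. 108. 222.  11.  59.] 0.0
table(0.62, 0.2) -1.3 flip [  11.   46.  108.  222.   11. -121.] 0.0
table(0.62, 0.2) 10 same [  7.  46. 110. 172.  10.  96.] 0.0
table(0.62, 0.2) 10 flip [  7.  46. 110. 172.  10. -84.] 0.0
table(0.65, 0.29) -1.3 same [ 20.  48.  98. -82.  12.   9.] 0.01
table(0.65, 0.29) -1.3 flip [  20.   48.   99.  262.   11. -155.] 0.26
table(0.65, 0.29) 10 same [ 17.  47. 100. 246.   4.  30.] 0.0
table(0.65, 0.29) 10 flip [  17.   47.  100.  246.    4. -150.] 0.0
```

Run:
```python
from kin import *
Rg=Rt(34.4,-1.3); f=Rg.T@(np.array([.650,.294,0])-[.6624,.294,.0281])
for az in (-1.3,4,10):
  for nm,foot in (("ring",[.600,-.18,.033]),("pre",[.584,-.18,.06]),("hi",[.584,-.18,.1]),("out",[.53,-.18,.11]),("now",[.54,-.12,.17])):
    Rr=Rt(34.4,az); t=np.array(foot)-Rr@f; q,r=ik(t,Rr,[-37,33,113,80,20,150]); print(nm,az,t.round(3),q.round(1),round(r,3))
q=J[3].copy(); q[5]=150; x,r=fk(q,KP); print(x,"from spun, rot to target:",Ro.from_matrix(r.T@Rt(34.4,4)).as_rotvec(degrees=True))
```

```text
ring -1.3 [ 0.612 -0.18   0.061] [-35.3  41.4 112.2  99.6  18.7 140.8] 0.0
pre -1.3 [ 0.596 -0.18   0.088] [-36.5  37.7 113.9  92.5  19.  147.1] 0.0
hi -1.3 [ 0.596 -0.18   0.128] [-36.6  32.9 113.   77.   19.7 163.6] 0.042
out -1.3 [ 0.542 -0.18   0.138] [-41.2  29.7 119.4  81.9  21.4 154.1] 0.0
now -1.3 [ 0.552 -0.12   0.198] [-34.1  22.  121.   79.6  19.2 163.6] 0.606
ring 4 [ 0.612 -0.179  0.061] [-36.8  41.6 111.3  90.8  21.7 143.6] 0.0
pre 4 [ 0.596 -0.179  0.088] [-38.   37.9 113.   84.9  22.3 148.9] 0.0
hi 4 [ 0.596 -0.179  0.128] [-38.   33.1 112.   71.4  23.5 163.6] 0.002
out 4 [ 0.542 -0.179  0.138] [-42.7  30.  118.5  76.   25.1 154.1] 0.0
now 4 [ 0.552 -0.119  0.198] [-36.   22.2 120.   73.6  23.6 163.6] 0.547
ring 10 [ 0.612 -0.178  0.061] [-38.3  41.8 110.1  82.3  25.2 145.7] 0.0
pre 10 [ 0.596 -0.178  0.088] [-39.5  38.2 111.7  77.4  26.1 150. ] 0.0
hi 10 [ 0.596 -0.178  0.128] [-39.5  33.5 110.7  66.7  27.9 162. ] 0.0
out 10 [ 0.542 -0.178  0.138] [-44.2  30.3 117.1  70.1  29.2 153.6] 0.0
now 10 [ 0.552 -0.118  0.198] [-37.8  22.5 118.5  67.3  28.5 163.6] 0.448
[ 0.55490303 -0.12362671  0.21031506] from spun, rot to target: [-2.56893691 -2.54090427 41.74986463]
```

The fitted IK shows the ring pose is reachable with joint 6 unwound by a full turn: joint 4 near 91° and joint 6 near 144°. I'll spin the tool about its own axis in free air, well above everything.

```bash
python3 steer.py '0 0 0 0 0 8 0.3;0 0 0 0 0 16 0.3;0 0 0 0 0 155 0.3;0 0 0 0 0 155 0.3;0 0 0 0 0 155 0.3;0 0 0 0 0 155 0.3;0 0 0 0 0 155 0.3;0 0 0 0 0 155 0.3;0 0 0 0 0 155 0.3;0 0 0 0 0 155 0.3;0 0 0 0 0 155 0.3;0 0 0 0 0 155 0.3;0 0 0 0 0 155 0.3;0 0 0 0 0 155 0.3;0 0 0 0 0 155 0.3;0 0 0 0 0 155 0.3;0 0 0 0 0 155 0.3;0 0 0 0 0 155 0.3;0 0 0 0 0 155 0.3;0 0 0 0 0 155 0.3'; python3 -c "
from h import *
print(bot.read_state()['joint_positions'])"
```

```text
time_s: 8.1
position: [0.5568, -0.1198, 0.2107]
tcp_rot: [[0.768, 0.331, 0.548], [0.406, -0.914, -0.016], [0.496, 0.235, -0.836]]
force: [0.1, 1.1, -0.6]
opening: 0.443
grasp_force: 30.0
[-32.30802225  19.90452725 116.05317893  49.0714326   21.70208581
  -8.65828463]
```

```bash
python3 steer.py '0 0 0 0 0 155 0.3;0 0 0 0 0 155 0.3;0 0 0 0 0 155 0.3;0 0 0 0 0 155 0.3;0 0 0 0 0 155 0.3;0 0 0 0 0 155 0.3;0 0 0 0 0 155 0.3;0 0 0 0 0 155 0.3;0 0 0 0 0 155 0.3;0 0 0 0 0 155 0.3;0 0 0 0 0 155 0.3;0 0 0 0 0 155 0.3;0 0 0 0 0 155 0.3;0 0 0 0 0 155 0.3;0 0 0 0 0 155 0.3;0 0 0 0 0 155 0.3;0 0 0 0 0 155 0.3;0 0 0 0 0 155 0.3;0 0 0 0 0 155 0.3'
python3 - <<'E'
from kin import *
print(bot.read_state()['joint_positions'])
print(delta([.535,-.179,.16],Rt(34.4,4)))
E
```

```text
time_s: 10.0
position: [0.557, -0.1207, 0.2111]
tcp_rot: [[-0.557, -0.623, 0.549], [-0.753, 0.658, -0.017], [-0.35, -0.423, -0.836]]
force: [-0.2, -0.5, -0.7]
opening: 0.438
grasp_force: 30.0
[-32.38510673  19.88900249 116.01054289  49.07283254  21.70831258
 146.35832516]
(array([ 0.074 , -0.003 ,  0.0317]), array([-2.51, -2.43, 45.54]))
```

```bash
python3 steer.py '0.07 -0.003 0.032 -1 -1 20 0.3;0.074 -0.003 0.032 -2.5 -2.4 45.5 0.3;0.074 -0.003 0.032 -2.5 -2.4 45.5 0.3;0.074 -0.003 0.032 -2.5 -2.4 45.5 0.3;0.074 -0.003 0.032 -2.5 -2.4 45.5 0.3;0.074 -0.003 0.032 -2.5 -2.4 45.5 0.3;0.074 -0.003 0.032 -2.5 -2.4 45.5 0.3;0.074 -0.003 0.032 -2.5 -2.4 45.5 0.3;0.074 -0.003 0.032 -2.5 -2.4 45.5 0.3;0.074 -0.003 0.032 -2.5 -2.4 45.5 0.3;0.074 -0.003 0.032 -2.5 -2.4 45.5 0.3'
python3 - <<'E'
from kin import *
s=bot.read_state(); print(s['joint_positions']); R=np.array(s['tcp_rot']);p=s['position']
c=cam("wrist"); im=c["color"][:,:,::-1].copy()
k,_=blobs(c,(50,60,60),(85,255,255),(100,60,350,200),1); e=cv2.fitEllipse(cv2.convexHull(cv2.findNonZero(k))); print("ring",e,plane(c,e[0],.032))
k,l=blobs(c,(0,0,110),(179,70,255),(200,150,350,258)); print([(x[0],x[1]) for x in l if x[0][4]>500])
Rg=Rt(34.4,-1.3)
for bx in (.647,.650,.653):
    f=Rg.T@(np.array([bx,.294,0])-[.6624,.294,.0281]); print(bx,[proj(c,p+R@(f+Rg.T@[.0195*np.cos(t),.0195*np.sin(t),0])).round(1).tolist() for t in np.radians([180,150,-150,90,-90])])
cv2.imwrite("pics/w4.png",im)
E
```

```text
time_s: 11.1
position: [0.5355, -0.1796, 0.1602]
tcp_rot: [[-0.823, -0.068, 0.564], [-0.057, 0.998, 0.038], [-0.565, -0.001, -0.825]]
force: [-0.7, 0.1, -0.6]
opening: 0.444
grasp_force: 30.0
[-43.45834833  26.83200304 118.38856458  69.48841919  26.34292166
 160.77407079]
ring ((272.0955810546875, 179.6156005859375), (40.34456253051758, 62.175010681152344), 89.89498138427734) [ 0.59751119 -0.18015267  0.032     ]
[(array([  200,   150,   150,   108, 15223], dtype=int32), array([273.68770939, 203.21671155]))]
0.647 [[276.3, 183.0], [295.1, 186.3], [257.8, 186.9], [311.8, 207.0], [242.5, 208.0]]
0.65 [[276.4, 187.1], [295.0, 190.2], [258.1, 190.8], [311.5, 210.4], [243.0, 211.4]]
0.653 [[276.6, 191.0], [294.9, 194.1], [258.5, 194.7], [311.2, 213.8], [243.5, 214.8]]
```

View pics/w4.png

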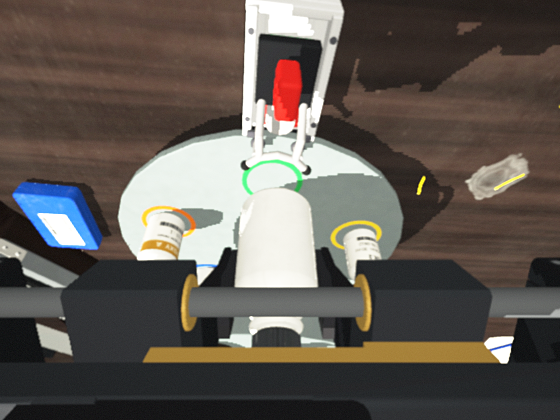

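The bottle hangs upright between the fingers with its foot's near edge at about (275,188). That puts the foot centre where predicted (bx about 0.651), so it hasn't slipped. The ring is at (272,180), partly hidden, and the fork tips are at (247,164) and (305,170).

```bash
cat > tgt.py <<'E'
from kin import *
Rg=Rt(34.4,-1.3); f=Rg.T@(np.array([.651,.294,0])-[.6624,.294,.0281])
R=Rt(34.4,4)
s=bot.read_state(); print("foot now",(s['position']+np.array(s['tcp_rot'])@f).round(4),"tilt axis",(np.array(s['tcp_rot'])@Rg.T@[0,0,1]).round(3))
def go(*fs):
    for x in fs: print(x,*delta(np.array(x)-R@f,R))
E
python3 -c "
from tgt import *
go([.576,-.18,.085],[.583,-.18,.058],[.599,-.18,.037],[.599,-.18,.0325])"
```

```text
foot now [ 0.5242 -0.1807  0.132 ] tilt axis [-0.001  0.001  1.   ]
[0.576, -0.18, 0.085] [-0.0161 -0.0028  0.0681] [-0.09  0.04 -0.05]
[0.583, -0.18, 0.058] [-0.0066 -0.0032  0.0943] [-0.09  0.04 -0.05]
[0.599, -0.18, 0.037] [-0.0079 -0.0043  0.1207] [-0.09  0.04 -0.05]
[0.599, -0.18, 0.0325] [-0.0054 -0.0043  0.1244] [-0.09  0.04 -0.05]
```

```bash
python3 steer.py '-0.008 -0.0014 0.034 0 0 0 0.3;-0.014 -0.0025 0.06 0 0 0 0.3;-0.0161 -0.0028 0.0681 0 0 0 0.3;-0.0161 -0.0028 0.0681 0 0 0 0.3;-0.0115 -0.003 0.081 0 0 0 0.3;-0.0066 -0.0032 0.0943 0 0 0 0.3;-0.0066 -0.0032 0.0943 0 0 0 0.3;-0.0066 -0.0032 0.0943 0 0 0 0.3'; python3 -c "
from tgt import *
print(s['joint_positions'],s['force'])
c=cam('side');a=cam('scene');m=lambda im,x,y:cv2.resize(im[y:y+113,x:x+100,::-1],(400,452),interpolation=cv2.INTER_CUBIC)
cv2.imwrite('pics/p5.png',np.hstack([m(a['color'],320,200),m(c['color'],235,100)]))
go([.599,-.18,.037],[.599,-.18,.034])"
```

```text
time_s: 11.95
position: [0.5937, -0.1789, 0.0866]
tcp_rot: [[-0.823, -0.067, 0.564], [-0.055, 0.998, 0.038], [-0.565, 0.0, -0.825]]
force: [0.5, 0.1, -0.8]
opening: 0.439
grasp_force: 30.0
foot now [ 0.5823 -0.1799  0.0585] tilt axis [-0. -0.  1.]
[-38.21594022  38.04799666 113.46290334  86.27536001  22.30857093
 147.35283544] [ 0.53528941  0.09090038 -0.83354177]
[0.599, -0.18, 0.037] [-0.001  -0.0009  0.0273] [-0.12  0.08 -0.09]
[0.599, -0.18, 0.034] [ 0.0007 -0.0009  0.0298] [-0.12  0.08 -0.09]
```

View pics/p5.png

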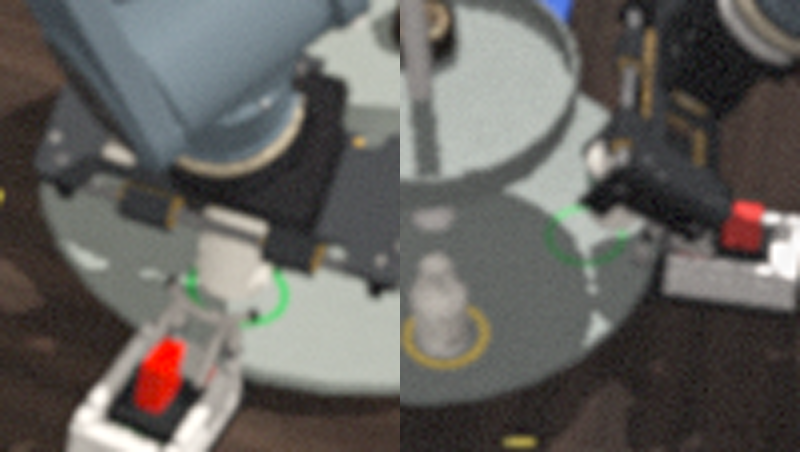

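The bottle is above the ring, just inside the fork and clear of the tray, and the turntable hasn't moved (ring at about (240,290) in the left crop). I'll lower it slowly.

```bash
python3 steer.py '0 0 0.009 0 0 0 0.3;-0.001 0 0.018 0 0 0 0.3;-0.001 -0.0005 0.025 0 0 0 0.3;-0.001 -0.0009 0.0273 0 0 0 0.3;0 -0.0009 0.0287 0 0 0 0.3;0.0005 -0.0009 0.0296 0 0 0 0.3;0.0005 -0.0009 0.0296 0 0 0 0.3'; python3 -c "
from tgt import *
print(s['force'])
go([.599,-.18,.033],[.599,-.18,.032])"; python3 m.py | head -3
```

```text
time_s: 12.75
position: [0.6104, -0.1787, 0.0611]
tcp_rot: [[-0.823, -0.067, 0.564], [-0.056, 0.998, 0.038], [-0.565, 0.0, -0.825]]
force: [0.5, 0.3, -0.1]
opening: 0.442
grasp_force: 30.0
foot now [ 0.5991 -0.1797  0.033 ] tilt axis [-0. -0.  1.]
[ 0.48676216  0.29670145 -0.09651871]
[0.599, -0.18, 0.033] [ 0.0001 -0.0003 -0.    ] [-0.07  0.01 -0.11]
[0.599, -0.18, 0.032] [ 0.0007 -0.0003  0.0008] [-0.07  0.01 -0.11]
ring ell ((379.2109069824219, 272.00421142578125), (17.965513229370117, 26.296037673950195), 98.69264221191406) 68
ring ell ((280.377197265625, 159.62130737304688), (12.60646915435791, 19.527162551879883), 97.34314727783203) 54
ring [ 0.60244136 -0.17960761  0.032     ] [ 0.5987599  -0.17555703  0.032     ] (array([ 0.60048605, -0.17855753,  0.03121232]), [np.float64(2.2557643239693874), np.float64(2.255764323969183)])
```

```bash
python3 steer.py '0.0003 0 0.0004 0 0 0 0.3;0.0003 0 0.0004 0 0 0 0.3;0.0003 0 0.0004 0 0 0 0.3'; python3 steer.py '0.0003 0 0.0004 0 0 0 0.3;0.0003 0 0.0004 0 0 0 0.3;0.0003 0 0.0004 0 0 0 0.3'
```

```text
time_s: 13.15
position: [0.6106, -0.1789, 0.061]
tcp_rot: [[-0.823, -0.067, 0.564], [-0.056, 0.998, 0.038], [-0.566, -0.0, -0.825]]
force: [0.2, -1.4, -0.2]
opening: 0.438
grasp_force: 30.0
time_s: 13.45
position: [0.6106, -0.1788, 0.0603]
tcp_rot: [[-0.823, -0.067, 0.564], [-0.056, 0.998, 0.038], [-0.565, -0.0, -0.825]]
force: [-0.1, 0.3, -0.5]
opening: 0.44
grasp_force: 30.0
```

```bash
python3 steer.py '0.0003 0 0.0004 0 0 0 0.3;0.0003 0 0.0004 0 0 0 0.3;0.0003 0 0.0004 0 0 0 0.3'; python3 steer.py '0.0003 0 0.0004 0 0 0 0.3;0.0003 0 0.0004 0 0 0 0.3;0.0003 0 0.0004 0 0 0 0.3'
```

```text
time_s: 13.75
position: [0.6107, -0.1788, 0.06]
tcp_rot: [[-0.823, -0.067, 0.564], [-0.056, 0.998, 0.038], [-0.566, -0.0, -0.825]]
force: [-0.8, -0.2, 0.9]
opening: 0.444
grasp_force: 30.0
time_s: 14.05
position: [0.6107, -0.1788, 0.06]
tcp_rot: [[-0.822, -0.067, 0.565], [-0.056, 0.998, 0.038], [-0.566, -0.0, -0.824]]
force: [-2.4, 0.5, 5.1]
opening: 0.437
grasp_force: 30.0
```

```bash
python3 steer.py '-0.0002 0 -0.0003 0 0 0 0.3;-0.0002 0 -0.0003 0 0 0 0.44;-0.0002 0 -0.0003 0 0 0 0.46;-0.0002 0 -0.0003 0 0 0 0.48;-0.0002 0 -0.0003 0 0 0 0.5;-0.0002 0 -0.0003 0 0 0 0.55;-0.0002 0 -0.0003 0 0 0 0.65;-0.0002 0 -0.0003 0 0 0 0.75;-0.0002 0 -0.0003 0 0 0 0.85;-0.0002 0 -0.0003 0 0 0 0.85;-0.0002 0 -0.0003 0 0 0 0.85;-0.0002 0 -0.0003 0 0 0 0.85'
python3 - <<'E'
from h import *
c=cam("wrist"); cv2.imwrite("pics/w6.png",c["color"][:,:,::-1])
for n in ([.5985,-.18,.032],[.5795,-.18,.032]): print(proj(c,n))
E
```

```text
time_s: 15.25
position: [0.6105, -0.1788, 0.0597]
tcp_rot: [[-0.823, -0.067, 0.564], [-0.056, 0.998, 0.038], [-0.565, -0.0, -0.825]]
force: [-0.5, -0.1, 0.4]
opening: 0.84
grasp_force: 0.0
[276.96903957 211.78314408]
[279.500942   188.73334196]
```

View pics/w6.png

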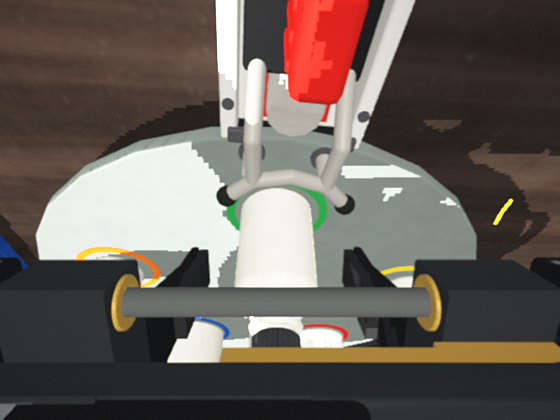

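The bottle stands centred in the ring, with its foot at about (277,190) and the ring visible evenly on both sides. The fingers are open and clear. I'll retreat along the tool axis and plan the lock push.

```bash
python3 steer.py '0 0 -0.01 0 0 0 0.85;0 0 -0.03 0 0 0 0.85;0 0 -0.06 0 0 0 0.85;0 0 -0.09 0 0 0 0.85;0 0 -0.12 0 0 0 0.5;0 0 -0.13 0 0 0 0;0 0 -0.13 0 0 0 0'
python3 - <<'E'
from kin import *
s=bot.read_state(); q0=s['joint_positions']; print(np.round(q0,1)); Z=E('z',180).as_matrix()
for lean,az in ((0,-2),(10,-2),(20,-2),(10,-12)):
  for fl in (0,1):
    R=Rt(lean,az)@(Z if fl else np.eye(3)); 
    print(lean,az,fl,[(ik(p,R,q0 if not fl else np.r_[q0[:5],q0[5]-180])[0].round(0).tolist(),round(ik(p,R,q0 if not fl else np.r_[q0[:5],q0[5]-180])[1],2)) for p in ([.44,-.177,.13],[.44,-.177,.055],[.51,-.177,.055])])
E
python3 m.py | head -4
```

```text
time_s: 16.0
position: [0.5364, -0.1841, 0.1685]
tcp_rot: [[-0.822, -0.067, 0.566], [-0.056, 0.998, 0.036], [-0.567, -0.003, -0.823]]
force: [0.6, -0.5, -0.2]
opening: 0.661
grasp_force: 0.0
[-43.8  25.9 117.7  66.8  27.  163.6]
0 -2 0 [([-43.0, 26.0, 128.0, 65.0, 12.0, 164.0], np.float64(4.05)), ([-40.0, 36.0, 125.0, 68.0, 7.0, 164.0], np.float64(2.92)), ([-35.0, 38.0, 119.0, 73.0, 7.0, 164.0], np.float64(3.68))]
0 -2 1 [([-35.0, 27.0, 109.0, -0.0, 44.0, 57.0], np.float64(0.0)), ([-35.0, 36.0, 111.0, 0.0, 33.0, 57.0], np.float64(0.0)), ([-31.0, 38.0, 102.0, 0.0, 40.0, 61.0], np.float64(0.0))]
10 -2 0 [([-45.0, 26.0, 127.0, 65.0, 16.0, 164.0], np.float64(2.5)), ([-42.0, 36.0, 125.0, 67.0, 11.0, 164.0], np.float64(1.36)), ([-37.0, 38.0, 119.0, 73.0, 10.0, 164.0], np.float64(2.11))]
10 -2 1 [([-39.0, 25.0, 116.0, 12.0, 32.0, 43.0], np.float64(0.0)), ([-39.0, 35.0, 118.0, 18.0, 20.0, 36.0], np.float64(0.0)), ([-34.0, 37.0, 109.0, 12.0, 26.0, 47.0], np.float64(0.0))]
20 -2 0 [([-47.0, 26.0, 127.0, 65.0, 19.0, 164.0], np.float64(0.93)), ([-44.0, 36.0, 126.0, 76.0, 14.0, 154.0], np.float64
[... 520 characters left out ...]
, 35.0, 119.0, 14.0, 18.0, 50.0], np.float64(0.0)), ([-33.0, 37.0, 110.0, 9.0, 25.0, 61.0], np.float64(0.0))]
ring ell ((379.31756591796875, 272.06597900390625), (15.40145206451416, 26.173320770263672), 104.17308807373047) 57
ring ell ((280.70001220703125, 159.1260223388672), (13.66633129119873, 19.985069274902344), 94.21912384033203) 64
ring [ 0.60237571 -0.17989203  0.032     ] [ 0.59810392 -0.17756459  0.032     ] (array([ 0.59949768, -0.17925983,  0.03237536]), [np.float64(1.9985829727376214), np.float64(1.9985829727374886)])
red [353 284  12  19 149] [316 150   9  12  81] (array([ 0.48681149, -0.17724509,  0.06213604]), [np.float64(0.15495477915888456), np.float64(0.15495477915896333)])
```

The ring and grip are unchanged. I'll rotate the tool back so joint 6 is near 57°, then take a vertical tool with shut fingers behind the red grip.

```bash
python3 steer.py '0.02 0.002 -0.03 0 0 -8 0;0.049 0.005 -0.07 0 0 -100 0;0.049 0.005 -0.07 0 0 -100 0;0.049 0.005 -0.07 0 0 -100 0;0.049 0.005 -0.07 0 0 -100 0;0.049 0.005 -0.07 0 0 -100 0;0.049 0.005 -0.07 0 0 -100 0;0.049 0.005 -0.07 0 0 -100 0;0.049 0.005 -0.07 0 0 -100 0;0.049 0.005 -0.07 0 0 -100 0;0.049 0.005 -0.07 0 0 -100 0;0.049 0.005 -0.07 0 0 -100 0;0.049 0.005 -0.07 0 0 -100 0'
python3 - <<'E'
from kin import *
s=bot.read_state(); print(np.round(s['joint_positions'],1)); Z=E('z',180).as_matrix()
print(delta([.435,-.177,.13],Rt(0,-2)@Z))
E
```

```text
time_s: 17.4
position: [0.457, -0.1839, 0.1958]
tcp_rot: [[0.209, -0.799, 0.564], [-0.973, -0.227, 0.039], [0.097, -0.557, -0.825]]
force: [0.5, 0.5, 0.5]
opening: 0.007
grasp_force: 0.0
[-53.3  18.7 125.2  63.2  32.2  58.9]
(array([-0.0177,  0.0527,  0.0422]), array([-25.17, -26.95, -71.79]))
```

```bash
python3 steer.py '-0.004 0.012 0.01 -6 -6.5 -17 0;-0.018 0.053 0.042 -25.2 -27 -71.8 0;-0.018 0.053 0.042 -25.2 -27 -71.8 0;-0.018 0.053 0.042 -25.2 -27 -71.8 0;-0.018 0.053 0.042 -25.2 -27 -71.8 0;-0.018 0.053 0.042 -25.2 -27 -71.8 0;-0.018 0.053 0.042 -25.2 -27 -71.8 0;-0.018 0.053 0.042 -25.2 -27 -71.8 0;-0.018 0.053 0.042 -25.2 -27 -71.8 0;-0.018 0.053 0.042 -25.2 -27 -71.8 0;-0.018 0.053 0.042 -25.2 -27 -71.8 0;-0.018 0.053 0.042 -25.2 -27 -71.8 0;-0.018 0.053 0.042 -25.2 -27 -71.8 0;-0.018 0.053 0.042 -25.2 -27 -71.8 0'
python3 - <<'E'
from kin import *
s=bot.read_state(); print(np.round(s['joint_positions'],1)); Z=E('z',180).as_matrix(); R=Rt(0,-2)@Z
for p in ([.442,-.1755,.057],[.462,-.176,.057],[.5,-.177,.057]): print(delta(p,R))
c=cam("wrist"); cv2.imwrite("pics/w7.png",c["color"][:,:,::-1])
k,l=blobs(c,(0,150,90),(8,255,255),(150,0,420,420),100); print(l,[plane(c,x[1],.075) for x in l])
E
```

```text
time_s: 18.8
position: [0.4341, -0.1773, 0.1305]
tcp_rot: [[0.999, -0.036, -0.0], [-0.036, -0.999, -0.001], [-0.0, 0.001, -1.0]]
force: [-0.0, 0.3, 0.3]
opening: 0.006
grasp_force: 0.0
[-3.590e+01  2.700e+01  1.093e+02 -1.000e-01  4.370e+01  5.630e+01]
(array([ 0.0079, -0.0021,  0.0735]), array([ 0.06,  0.01, -0.09]))
(array([ 0.0279, -0.0024,  0.0735]), array([ 0.06,  0.01, -0.09]))
(array([ 0.0659, -0.0027,  0.0735]), array([ 0.06,  0.01, -0.09]))
[(array([260, 134,  25,  42, 910], dtype=int32), array([271.56263736, 155.01978022]))] [array([ 0.49042145, -0.17739806,  0.075     ])]
```

View pics/w7.png

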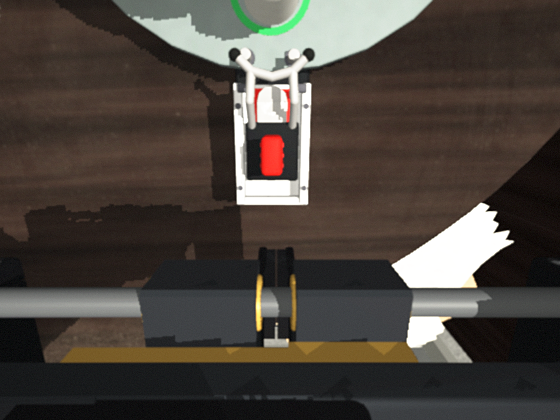

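The wrist view shows the grip at (272,155) with the track square to the tool. The shut fingers are behind it at column 276 and the bottle is in the ring. I'll descend behind the tab and push.

```bash
python3 steer.py '0.008 -0.001 0.03 0 0 0 0;0.008 -0.001 0.06 0 0 0 0;0.008 -0.001 0.0725 0 0 0 0;0.008 -0.001 0.0725 0 0 0 0;0.016 -0.001 0.0725 0 0 0 0;0.022 -0.001 0.0725 0 0 0 0;0.026 -0.001 0.0725 0 0 0 0;0.029 -0.001 0.0725 0 0 0 0;0.032 -0.001 0.0725 0 0 0 0;0.032 -0.001 0.0725 0 0 0 0'; python3 steer.py '0.003 0 0 0 0 0 0;0.006 0 0 0 0 0 0;0.009 0 0 0 0 0 0;0.012 0 0 0 0 0 0;0.014 0 0 0 0 0 0;0.014 0 0 0 0 0 0'; python3 m.py|sed -n 1,4p
```

```text
time_s: 19.85
position: [0.4667, -0.1772, 0.0584]
tcp_rot: [[0.999, -0.034, 0.0], [-0.034, -0.999, -0.002], [0.0, 0.002, -1.0]]
force: [-0.6, 0.6, 0.4]
opening: 0.0
grasp_force: 0.2
time_s: 20.45
position: [0.481, -0.1777, 0.058]
tcp_rot: [[0.999, -0.034, 0.001], [-0.034, -0.999, -0.002], [0.001, 0.002, -1.0]]
force: [-0.8, 1.2, -0.6]
opening: 0.007
grasp_force: 0.5
ring ell ((385.6703186035156, 275.36859130859375), (8.370898246765137, 14.733640670776367), 42.5172233581543) 37
ring ell ((280.37347412109375, 159.2723846435547), (13.479720115661621, 19.30049705505371), 100.46902465820312) 59
ring [ 0.5996334  -0.19628321  0.032     ] [ 0.59895248 -0.17688253  0.032     ] (array([ 0.60406049, -0.19160257,  0.02167208]), [np.float64(5.304747152258178), np.float64(5.304747152258144)])
red max() iterable argument is empty
```

```bash
python3 steer.py '0.003 0 0 0 0 0 0;0.006 0 0 0 0 0 0;0.009 0 0 0 0 0 0'; python3 steer.py '0.002 0 0 0 0 0 0;0.004 0 0 0 0 0 0;0.006 0 0 0 0 0 0;0.006 0 0 0 0 0 0';python3 steer.py '0.001 0 0 0 0 0 0;0.002 0 0 0 0 0 0;0.003 0 0 0 0 0 0;0.003 0 0 0 0 0 0'
```

```text
time_s: 20.85
position: [0.4895, -0.1782, 0.0581]
tcp_rot: [[0.999, -0.034, -0.0], [-0.034, -0.999, -0.002], [-0.0, 0.002, -1.0]]
force: [-2.1, -0.7, 0.0]
opening: 0.007
grasp_force: 1.1
time_s: 21.25
position: [0.496, -0.1784, 0.0581]
tcp_rot: [[0.999, -0.034, 0.001], [-0.034, -0.999, -0.002], [0.001, 0.002, -1.0]]
force: [-0.6, 0.2, -0.9]
opening: 0.003
grasp_force: 0.5
time_s: 21.65
position: [0.4961, -0.1783, 0.0581]
tcp_rot: [[0.999, -0.033, -0.005], [-0.033, -0.999, -0.001], [-0.005, 0.001, -1.0]]
force: [-7.7, -2.4, 3.3]
opening: 0.004
grasp_force: 3.7
```

The arm stopped at x = 0.496 with rising force, which fits the end stop. I'll press a little more, then retreat and check.

```bash
python3 steer.py '0.001 0 0 0 0 0 0;0.002 0 0 0 0 0 0;0.002 0 0 0 0 0 0'; python3 steer.py '-0.005 0 0 0 0 0 0;-0.015 0 0 0 0 0 0;-0.03 0 0 0 0 0 0;-0.045 0 -0.02 0 0 0 0;-0.06 0 -0.06 0 0 0 0;-0.06 0 -0.085 0 0 0 0;-0.06 0 -0.085 0 0 0 0'
python3 - <<'E'
from h import *
c=cam("wrist"); im=c["color"][:,:,::-1]
k,l=blobs(c,(0,150,90),(8,255,255),(150,0,420,420),100); print(l,[plane(c,x[1],.075) for x in l])
a=cam("scene");b=cam("side")
rs=cv2.resize
m=lambda im,x,y:rs(im[y:y+75,x:x+100,::-1],(400,300),interpolation=cv2.INTER_CUBIC)
cv2.imwrite("pics/f8.png",np.hstack([np.vstack([m(a["color"],335,230),m(b["color"],250,115)]),rs(im[0:250,130:430],(400,600*250//450)) if 0 else rs(im[0:300,176:376],(400,600))]))
E
python3 m.py|sed -n 1,4p
```

```text
time_s: 21.95
position: [0.4962, -0.1782, 0.0581]
tcp_rot: [[0.999, -0.032, -0.009], [-0.032, -0.999, -0.0], [-0.009, 0.0, -1.0]]
force: [-12.1, -5.4, 5.5]
opening: 0.005
grasp_force: 6.3
time_s: 22.65
position: [0.4427, -0.1777, 0.1463]
tcp_rot: [[0.999, -0.035, 0.008], [-0.035, -0.999, -0.006], [0.008, 0.006, -1.0]]
force: [-0.0, 0.2, -0.9]
opening: 0.006
grasp_force: 0.0
[(array([260, 100,  24,  40, 839], dtype=int32), array([271.15971395, 119.4398093 ]))] [array([ 0.52233638, -0.17853529,  0.075     ])]
ring ell ((386.8548278808594, 276.0034484863281), (7.617123126983643, 15.531271934509277), 61.85303497314453) 48
ring ell ((280.7039794921875, 159.13897705078125), (13.639707565307617, 19.9654598236084), 95.5870132446289) 60
ring [ 0.59906727 -0.19934236  0.032     ] [ 0.59808593 -0.17751678  0.032     ] (array([ 0.60385783, -0.19409543,  0.02046733]), [np.float64(6.0454887489315725), np.float64(6.04548874893147)])
red [360 275  12  19 157] [305 149   9  12  88] (array([ 0.51927082, -0.17851866,  0.06305838]), [np.float64(0.4997183699762685), np.float64(0.49971836997615693)])
```

View pics/f8.png

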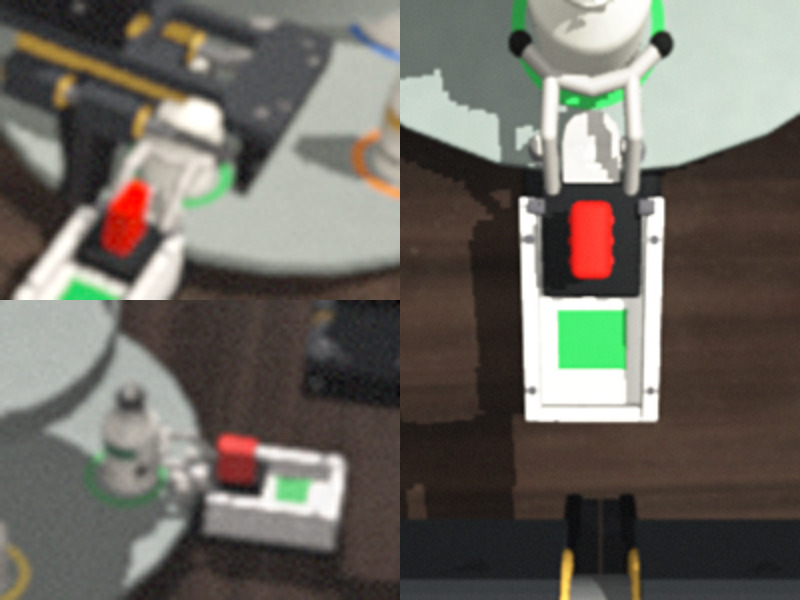

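The final views show the bottle upright in the ring with the fork round it. The red grip is at the inner end and the green indicator field is exposed. Measured travel is about 32.5 mm from a start of 0 to 5 mm, so I'll check the absolute position against the track end.

Run:
```python
from h import *
c=cam("wrist"); col=c["color"].astype(int)
h=cv2.cvtColor(c["color"],cv2.COLOR_RGB2HSV)
print("col 271 rows 185-225 V:",h[185:225,271,2].tolist()); print("col 241:",h[185:225,241,2].tolist())
k,l=blobs(c,(0,150,90),(8,255,255),(150,0,420,300),100); y0=l[0][0][1]; y1=y0+l[0][0][3]
print("tab",l[0][0],"rear top edge x@.078",plane(c,(271,y1),.078),"front",plane(c,(271,y0),.078), plane(c,(271,y0),.047))
for r in (203,206,208,210,212): print(r,plane(c,(271,r),.048),plane(c,(271,r),.0))
k,g=blobs(c,(50,80,80),(85,255,255),(240,140,310,200),100); print("green",g[0][0],plane(c,g[0][1],.04))
```

```text
col 271 rows 185-225 V: [255, 255, 255, 255, 255, 255, 255, 255, 255, 255, 255, 255, 255, 250, 186, 203, 255, 255, 255, 255, 255, 255, 255, 141, 66, 69, 71, 70, 76, 71, 77, 77, 79, 76, 75, 78, 76, 74, 73, 71]
col 241: [255, 255, 255, 255, 255, 235, 189, 180, 197, 252, 255, 255, 255, 253, 251, 252, 251, 252, 251, 248, 249, 228, 141, 66, 58, 62, 63, 65, 62, 70, 74, 76, 74, 75, 73, 73, 76, 73, 74, 73]
tab [263  94  24  41 889] rear top edge x@.078 [ 0.50891411 -0.17579427  0.078     ] front [ 0.53505498 -0.17681503  0.078     ] [ 0.53717275 -0.17648335  0.047     ]
203 [ 0.45342766 -0.17322788  0.048     ] [ 0.44096401 -0.17209982  0.        ]
206 [ 0.45088791 -0.1731288   0.048     ] [ 0.43794644 -0.1719821   0.        ]
208 [ 0.449187   -0.17306245  0.048     ] [ 0.43592553 -0.17190327  0.        ]
210 [ 0.44747986 -0.17299585  0.048     ] [ 0.43389721 -0.17182415  0.        ]
212 [ 0.44576646 -0.17292902  0.048     ] [ 0.43186145 -0.17174474  0.        ]
green [ 257  151   36   31 1038] [ 0.48290472 -0.1772087   0.04      ]
```

The tab sits about 73 mm from the track end, against 74.5 mm expected at full travel (error about 1.5 mm). I'll push once more, firmly, to confirm that it's the stop.

```bash
python3 - <<'E'
from kin import *
print(delta([.488,-.1782,.058],Rt(0,-2)@E('z',180).as_matrix()))
E
python3 steer.py '0.01 0 0.03 0 0 0 0;0.01 0 0.07 0 0 0 0;0.01 0 0.088 0 0 0 0;0.025 0 0.088 0 0 0 0;0.04 0 0.088 0 0 0 0;0.048 0 0.088 0 0 0 0;0.051 0 0.088 0 0 0 0;0.054 0 0.088 0 0 0 0'; python3 steer.py '0.002 0 0 0 0 0 0;0.004 0 0 0 0 0 0;0.006 0 0 0 0 0 0;0.006 0 0 0 0 0 0';python3 steer.py '0.002 0 0 0 0 0 0;0.003 0 0 0 0 0 0;0.003 0 0 0 0 0 0'
```

```text
(array([0.0482, 0.0007, 0.0839]), array([0.01, 0.1 , 0.04]))
time_s: 23.75
position: [0.494, -0.1779, 0.0547]
tcp_rot: [[0.999, -0.034, -0.001], [-0.034, -0.999, -0.001], [-0.001, 0.001, -1.0]]
force: [1.0, -0.0, -0.2]
opening: 0.009
grasp_force: 0.0
time_s: 24.15
position: [0.4961, -0.1778, 0.055]
tcp_rot: [[0.999, -0.033, -0.009], [-0.033, -0.999, 0.001], [-0.009, -0.0, -1.0]]
force: [-9.3, -4.5, 4.0]
opening: 0.005
grasp_force: 4.3
time_s: 24.45
position: [0.4961, -0.1775, 0.0548]
tcp_rot: [[0.999, -0.032, -0.015], [-0.032, -0.999, 0.002], [-0.015, -0.002, -1.0]]
force: [-14.0, -5.0, 7.2]
opening: 0.001
grasp_force: 7.2
```

The tab doesn't move at 14 N, still at x = 0.4961, so this is the end stop. I'll retreat, do a last check of the bottle and hand in.

```bash
python3 steer.py '-0.008 0 0 0 0 0 0;-0.02 0 0 0 0 0 0;-0.04 0 0 0 0 0 0;-0.06 0 -0.03 0 0 0 0;-0.07 0 -0.07 0 0 0 0;-0.08 0 -0.1 0 0 0 0;-0.08 0 -0.1 0 0 0 0;-0.08 0 -0.1 0 0 0 0'
python3 - <<'E'
from h import *
b=cam("side"); h=cv2.cvtColor(b["color"],cv2.COLOR_RGB2HSV)
k,l=blobs(b,(0,150,90),(8,255,255),(290,140,340,170)); print("red side",l)
for z in (.041,.105): print(proj(b,[.599,-.18,z]))
k,l=blobs(b,(0,0,120),(179,60,255),(268,135,300,168),20); print(l)
print(hand_in())
E
```

```text
time_s: 25.25
position: [0.4237, -0.1758, 0.1558]
tcp_rot: [[0.999, -0.035, 0.002], [-0.035, -0.999, -0.003], [0.002, 0.003, -1.0]]
force: [0.8, -0.0, -0.3]
opening: 0.005
grasp_force: 0.0
red side [(array([305, 149,   9,  12,  93], dtype=int32), array([308.72043011, 154.06451613]))]
[280.49718767 156.32380489]
[280.4384221  140.31948931]
[(array([268, 135,  32,  29, 663], dtype=int32), array([284.78280543, 148.22926094]))]
the job is handed in; nothing more can be done
None
```

The job is handed in (no verdict came back): the green-label bottle stands released and upright in the green ring, the red lock grip is pushed in against what I take to be its end stop (it did not move under 14 N), and the arm is clear at about 25 s of the 48 s.

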